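Pull the filter plate for inspection

ROBOT

A 7-joint arm with a two-finger parallel gripper is mounted at the origin on a cart in front of the work surface, level with it; the furniture and walls round the work are solid. World frame = base frame: x ahead of the robot, y to its left, z up, the work surface at z = 0. Lengths are in mm, angles in rad, forces in N, time in s.
With the tool pointing down it reaches from about 425 to 825 mm from the base axis. Payload 3.6 kg.
Tool frame: the origin (TCP) lies on the centre line of the jaws, within the pads' length; the fingertips stand ctrl.nose_length ahead of it and the grasp point (between the pads) lies 6 mm ahead of it (ctrl.nose_length is the distance from the TCP to the fingertips, in mm); z points along the fingers, y is the line along which they close (so a half turn about z gives the same grasp; the last joint's range is limited). The gripper opens to 93 mm and grips with 3 to 60 N. Pads are 15 mm wide; open, the fingers measure 128 mm over their backs; the gripper's body (75 mm by 188 mm) begins 65 mm behind the grasp point.
Start: joints at [1.198, 0.615, -0.013, 1.423, 0.008, 1.103, -0.04], TCP at [220.327, -611.49, 243.64] pointing down, gripper open.
Joint ranges: [-3.12, 3.12], [-0.3, 2.06], [-1.34, 1.32], [0.26, 2.42], [-1.36, 4.5], [0.01, 1.98], [-2.84, 2.84]. Speed limits (rad/s): [2.79, 2.79, 3.14, 3.14, 3.14, 3.14, 3.14].

INTERFACE

Orientations are given as a unit quaternion [x, y, z, w].
In Python, from rig import ctrl, vision gives the robot as it stands.
- The arm moves only by the tool apply_moves, never from a script. Its argument "deltas" is one flat list of numbers, 7 for each row, row after row: the opening, from 0 (shut) to 1 (fully open), then the shift along the world's x, y, z in mm, then the turn, a rotation vector about the world's x, y, z in rad. A call has 1 to 5 rows; each row shifts and turns the commanded pose from where the row before left it; what a row does not reach is not made up. A row lasts 1/12 s, in which the tool goes at most 41.7 mm and 7.16 degrees, less where a joint would pass 70% of its speed; a pose out of reach is approached as far as the arm can. A call with a gripper value outside its range is refused whole. The fingers move at their own pace and stop on an object; "grip_force" is the grip in N (left out, the last holds). Time passes only in rows, so rows that do not move let the fingers close. It gives the time, the measured TCP pose, the force, the opening and the grip force at its end, in the units of the state.
- ctrl.state(): the state, without advancing time (a new reading comes with each control period).
- vision.snapshot(name): name is "side" or "top"; returns the picture (384x512x3 uint8, red, green, blue); there is no depth.
- vision.get_calibration(name): a dict with "fx", "fy", "cx", "cy" (pixels), "R" (3x3) and "t" (3): a world point X has camera coordinates R X + t. Camera axes: x right, y down, z forward; pixel columns grow to the right and rows downward; lengths in mm; the calibration is good to about 2 mm. A picture is of the moment at which its call begins. get_calibration takes no time and is no camera call.
- ctrl.finish_job(): hands the job in; it is judged then, once.
Trained networks look in the newest picture that a camera, given by its name, has taken for a name from the list of things; names that differ only in an ending like _2 or _b are one class to them, and where a whole thing is asked for, a point or a joint stands for the part that bears it (a point fixed in the world has none). Each returns a list of dicts, best first, with "p" (0 to 1); they miss things now and then, are a little off and sometimes report something else, mostly with a low value. They report only what shows in the picture. A call takes as long as a camera call. They do not tell look-alikes from the thing itself.
- vision.find_in(camera, query): "position" ([x, y, z] in mm, in world coordinates, good to about 4 mm: the middle of the surface that is visible of it).
- vision.masks_of(camera, query): "mask" (384x512 bool, what is visible of it).
- vision.landmark_of(camera, query): "position" ([x, y, z] in mm, in world coordinates, good to about 4 mm: a listed point, or the origin of a listed thing).
The state is a dict: "t": time; "qpos": joint angles; "dq": joint speeds; "tau": joint torques, N m; "tool_pos": TCP position; "tool_rot": TCP orientation; "wrist_force": force on the tool from outside, world axes, zero at the start; "ft_torque": the same for the moment, N m; "grip_width": opening from 0.0 (shut) to 1.0 (fully open); "grasp_force": force on a finger pad.
Only numpy, scipy, OpenCV 4.12 (cv2) and the standard library are available. Lean on these libraries where they do the work, as an engineer would, in place of code of your own. Each camera call takes 0.05 s, during which the arm holds its last target. There are 200 camera calls.

TASK

Pull the red-handled locking pin up out of the filter unit and stand it upright in the white cup, letting go of it; only then lift the unit's blue flap fully open, past upright so that it stays up by itself. Then draw the orange filter plate out from under it and finish while still holding the plate still, upright and clear of everything, about 7 cm in front of the light panel's bright window, centred on the window and with its broad face parallel to it. Do not disturb the black tape roll or the power meter.

Things in the scene. Friction and masses are not known exactly. Their poses are not given: they have to be found in the camera images.
- filter_unit: grey box 130 x 130 x 105 mm, fixed, walls 5 mm, blue flap on top. Origin: centre of underside; x towards the hinge (away from robot), z up. Pin boss in front: centre x = -76 mm, vertical bore 12 mm wide. Under the flap a black deck at z = 70 mm with a slot centred at x = -5, y = 0 (68 along x, 10.5 along y, floor at z = 12) where the plate stands; 55 mm free on each side of its tab in y.
- flap (a joint): angle of the blue flap: 0 = closed, flat on the box, 1.57 = upright, 1.9 = stop. Hinge line parallel to the unit's y. Hinge friction 0.13 N m: it stays where it is left; flap weighs 120 g. While the pin is in, it runs through a hole in the flap's front tongue and locks it.
- flap_lug (a point): centre of the black round lug on the flap near its front edge, pinched across its 14 mm thickness (along the unit's y); a disc of 22 mm diameter about y, so it can pivot between the fingers as the flap turns. When closed, 108 mm in front of the hinge line and 33 mm above it; 27 mm above the flap's top face. The flap's tongue reaches 153 mm from the hinge.
- flap_hinge (a point): middle of the flap's hinge line, at x = 60 mm in the unit's frame, 105 mm above the table. Site axes turn with the flap; the flap is 130 mm wide along y and 6 mm thick.
- lock_pin: locking pin, 130 mm long, about 60 g: steel shank 10 mm diameter, 60 mm long; collar 20 mm diameter (60 to 66 mm from the tip); red round handle 16 mm diameter (66 to 130 mm). Origin: its tip (lower end); z along the pin towards the handle. At the start upright in the unit's boss, tip 51 mm above the table, collar resting on the flap's tongue.
- pin_cup: white round cup with a weighted base, fixed, 75 mm high, 42 mm outside and 34 mm inside diameter, floor 6 mm above the table. Origin: centre of its underside. Its place on the table may be swapped with the tape roll's.
- filter_plate: orange plate with white filter, about 60 g: frame 64 (x) by 8 (y) by 58 mm (z), on top a grip tab 30 (x) by 10 mm (y), from 57 to 88 mm above the lower edge. Origin: middle of the lower edge; z up to the tab; y normal to the broad face. At the start in the unit's slot, its axes parallel to the unit's, tab top 100 mm above the table, hidden by the flap.
- plate_center (a point): centre of the plate's frame, 29 mm above its lower edge; axes as the plate's
- light_panel: black upright light panel on a foot, 120 mm wide (y), 12 mm thick (x), 150 mm high, fixed; the foot 110 x 60 mm reaches 22 mm in front of the panel's middle plane. Origin: on the table under its middle; its window looks to its own -x.
- panel_window (a point): centre of the bright white window (96 mm wide, 100 mm high) on the panel's front, 85 mm above the table; -x points straight out of the window, y along its width, z up
- tape: black tape roll, 62 mm diameter, 19 mm high, loose bystander. Origin: centre of its underside
- power_meter: yellow and black hand-held power meter, 161 x 70 x 32 mm, loose bystander. Origin: centre of its underside
Not all that is in view belongs to the job. Of the things that look like the pin_cup, the smaller one is meant.

How it is judged (in metres and radians):
On the way, in this order (a step that is already met when the one before it is completed fails the run):
1. the pin stands let go in the cup, the flap still shut (horizontal distance between lock_pin and pin_cup below 0.018 m and height (world z) of lock_pin below 0.02 m and angle between lock_pin's own z axis and vertical below 0.4 rad and contact force between lock_pin and the fingers below 0.1 N and value of joint flap below 0.2 rad), for 0.2 s.
2. the flap is open past upright, the plate still in its slot (value of joint flap above 1.5 rad and z of filter_plate in the frame of filter_unit below 0.03 m), for 0.2 s.
3. the plate is drawn up clear of the unit, held by the fingers (height (world z) of filter_plate above 0.075 m and contact force between filter_plate and the fingers above 0.5 N), for 0.1 s.
At the end, for the whole second after the job is handed in: fingers hold the plate still, upright and parallel to the window within 0.2 rad, its centre 35-110 mm in front of the window and within 25 mm of its centre (30 mm above), touching nothing else; flap open beyond 1.5 rad; pin in the cup, tip on the floor, leaning under 0.4 rad (x of plate_center in the frame of panel_window between -0.11 and -0.035 m and y of plate_center in the frame of panel_window between -0.025 and 0.025 m and z of plate_center in the frame of panel_window between -0.025 and 0.03 m and height (world z) of filter_plate above 0.025 m and angle between filter_plate's own z axis and vertical below 0.2 rad and angle between the y axis of filter_plate and the x axis of panel_window, either way round below 0.2 rad and linear speed of filter_plate below 0.03 m/s and contact force between filter_plate and the fingers above 0.5 N and contact force between filter_plate and light_panel below 0.1 N and value of joint flap above 1.5 rad and horizontal distance between lock_pin and pin_cup below 0.018 m and height (world z) of lock_pin below 0.02 m and angle between lock_pin's own z axis and vertical below 0.4 rad and contact force between filter_plate and power_meter below 0.1 N); the arm keeps its last pose, push and grip.
It fails at once if the flap is raised while the pin is not yet in the cup (value of joint flap above 0.25 rad and horizontal distance between lock_pin and pin_cup above 0.03 m).
It fails at once if the tape roll or the power meter is shifted by over 3 cm (distance of any of tape, power_meter from where it was at the start of the episode above 0.03 m).
It also fails if it takes over 67 s, if anything falls off the work surface, if the arm or the gripper's body presses on something with over 40 N, if the wrist force passes 120 N, or if a joint passes its speed limit or range.

## Working session

There is one attempt and no reset: what is moved stays moved. The work goes in short steps, Python scripts to look and compute and a tool call to move; the robot and the scene stay as the last step left them, time stands still between calls to the robot, and variables do not carry over. Pictures are saved under pics/ and viewed, at most 10 in all, crops included, and the job is handed in when it is done.

Besides the shell and the picture viewer there is one more tool, called after "Request:" as a command line: name --argument value ..., lists and objects as JSON in quotes. apply_moves: Moves the arm, as the interface text tells. Its arguments: {"type":"object","properties":{"deltas":{"type":"array"},"grip_force":{"type":"number"}},"required":["deltas"]}

```bash
ls; mkdir -p pics
cat > h.py <<'E'
from rig import ctrl, vision
import numpy as np, cv2
def snap(c,n):
    im=vision.snapshot(c); cv2.imwrite(f'pics/{n}.png',im[:,:,::-1]); return im
def look(c,names,f='landmark_of'):
    for n in names:
        for d in getattr(vision,f)(c,n)[:3]: print(c,f,n,np.round(d['position']),round(d['p'],2))
def proj(c,X):
    k=vision.get_calibration(c);p=np.array(k['R'])@np.array(X)+np.array(k['t']);return np.array([k['fx']*p[0]/p[2]+k['cx'],k['fy']*p[1]/p[2]+k['cy']])
def ray(c,uv):
    k=vision.get_calibration(c);R=np.array(k['R']);d=R.T@np.array([(uv[0]-k['cx'])/k['fx'],(uv[1]-k['cy'])/k['fy'],1]);return -R.T@np.array(k['t']),d/np.linalg.norm(d)
def atz(c,uv,z):
    o,d=ray(c,uv);return o+d*(z-o[2])/d[2]
def tri(views):
    A=np.zeros((3,3));b=np.zeros(3)
    for c,uv in views:
        o,d=ray(c,uv);P=np.eye(3)-np.outer(d,d);A+=P;b+=P@o
    X=np.linalg.solve(A,b);return X,[np.linalg.norm(proj(c,X)-uv) for c,uv in views]
E
python3 - <<'E'
from h import *
a=snap('side','s0');b=snap('top','t0')
for c in('side','top'):
    k=vision.get_calibration(c);print(c,np.round(-np.array(k['R']).T@np.array(k['t'])),k['fx'])
    look(c,['filter_unit','flap_lug','flap_hinge','lock_pin','pin_cup','light_panel','panel_window','tape','power_meter'])
s=ctrl.state();print(s['tool_pos'],s['tool_rot'],ctrl.nose_length,s['t'])
E
```

```text
pics
side [ 23. 626. 637.] 358.7630977632801
side landmark_of filter_unit [548. -43.   5.] 0.84
side landmark_of flap_lug [507. -49. 139.] 0.82
side landmark_of flap_lug [ 531. -482.   -5.] 0.23
side landmark_of flap_hinge [607. -32. 109.] 0.76
side landmark_of pin_cup [418. 323.   2.] 0.9
side landmark_of pin_cup [400. 198.  -3.] 0.87
side landmark_of light_panel [ 616. -316.   -3.] 0.79
side landmark_of panel_window [ 604. -312.   83.] 0.8
side landmark_of tape [ 464. -258.   -1.] 0.48
side landmark_of power_meter [ 530. -484.   -5.] 0.75
top [ 384.  -81. 1355.] 408.2233293980319
top landmark_of filter_unit [550. -40.   3.] 0.78
top landmark_of flap_lug [502. -52. 141.] 0.91
top landmark_of flap_lug [398. 197.  -0.] 0.61
top landmark_of flap_hinge [610. -30. 105.] 0.87
top landmark_of lock_pin [482. -54.  49.] 0.44
top landmark_of pin_cup [399. 200.  -0.] 0.74
top landmark_of pin_cup [418. 326.  -1.] 0.68
top landmark_of light_panel [ 615. -315.   -2.] 0.89
top landmark_of panel_window [ 609. -309.   84.] 0.76
top landmark_of panel_window [ 530. -474.   -1.] 0.18
top landmark_of tape [ 465. -259.   -0.] 0.52
top landmark_of power_meter [ 530. -475.   -1.] 0.85
[ 220.31516241 -611.4869942   243.63548065] [ 9.85088079e-01  1.72050793e-01  1.67539310e-07 -3.55612904e-05] 25.0 1.0
```

View pics/s0.png

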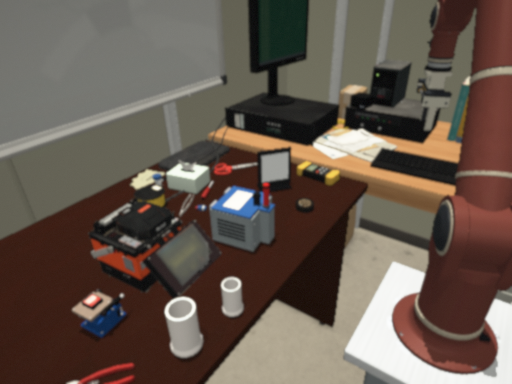

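View pics/t0.png

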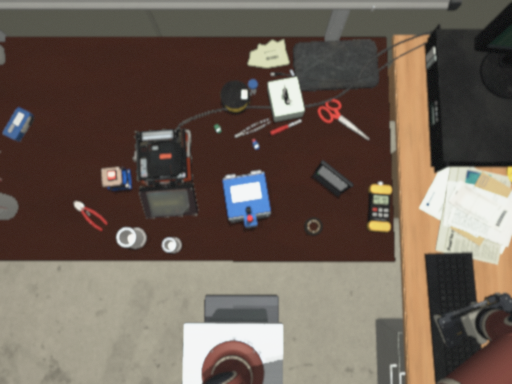

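```bash
cat > fit.py <<'E'
from h import *
from scipy.optimize import minimize
def box(x0,x1,y0,y1,z0,z1): return np.array([[x,y,z] for x in(x0,x1) for y in(y0,y1) for z in(z0,z1)],float)
def cyl(x,y,r,z0,z1): return np.array([[x+r*np.cos(a),y+r*np.sin(a),z] for a in np.linspace(0,6.28,24) for z in(z0,z1)])
M={'light_panel':[box(-6,6,-60,60,0,150),box(-22,38,-55,55,0,8)],
 'filter_unit':[box(-65,65,-65,65,0,111),cyl(-76,0,12,50,105),box(-93,-60,-12,12,105,111)],
 'pin_cup':[cyl(0,0,21,0,75)],'lock_pin':[cyl(0,0,8,66,130),cyl(0,0,10,60,66)]}
S=4
def render(c,parts,p,z=0):
    im=np.zeros((384*S,512*S),np.uint8);R=np.array([[np.cos(p[2]),-np.sin(p[2]),0],[np.sin(p[2]),np.cos(p[2]),0],[0,0,1]])
    for P in parts:
        q=np.array([proj(c,R@v+[p[0],p[1],z]) for v in P]);cv2.fillConvexPoly(im,cv2.convexHull(np.round((q+.5)*S).astype(np.int32)),1)
    return cv2.resize(im.astype(np.float32),(512,384),interpolation=cv2.INTER_AREA)
def fit(name,masks,p0,z=0,parts=None):
    parts=parts or M[name]
    def cost(p):
        t=0
        for c,m in masks.items():
            r=render(c,parts,p,z);t+=np.abs(r-m).sum()/m.sum()
        return t
    best=min((minimize(cost,p0+np.array([0,0,d]),method='Nelder-Mead',options=dict(initial_simplex=p0+np.array([0,0,d])+np.array([[0,0,0],[8,0,0],[0,8,0],[0,0,.15]]),maxiter=90)) for d in((-.2,.2,0) if name in('light_panel','filter_unit') else (0,))),key=lambda r:r.fun)
    return best.x,best.fun
def mask(c,n,near):
    L=vision.masks_of(c,n);u=proj(c,near)
    L=[d for d in L if d['p']>.2]
    if not L: return None
    d=min(L,key=lambda d:np.linalg.norm(np.argwhere(d['mask']).mean(0)[::-1]-u));m=d['mask'];print(c,n,round(d['p'],2),m.sum(),np.argwhere(m).mean(0)[::-1].round(1));return m.astype(np.float32)
E
python3 - <<'E'
from fit import *
vis=[]
for n,p0,near in(('light_panel',[615,-315,-.6],[615,-315,75]),('filter_unit',[549,-41,.17],[549,-41,80]),('pin_cup',[399,199,0],[399,199,40]),('lock_pin',[474,-54,0],[474,-54,150])):
    ms={c:mask(c,n,near) for c in('side','top')}
    np.savez(f'm_{n}.npz',**{c:m for c,m in ms.items() if m is not None})
    ms={c:m for c,m in ms.items() if m is not None}
    z=51 if n=='lock_pin' else 0
    if ms:
        print(n,*fit(n,ms,np.array(p0),z))
        for c in ms: print('  ',c,*fit(n,{c:ms[c]},np.array(p0),z))
t=cv2.imread('pics/t0.png')[140:260,150:360];cv2.imwrite('pics/t0c.png',cv2.resize(t,None,fx=3.5,fy=3.5,interpolation=cv2.INTER_CUBIC))
E
```

```text
side light_panel 0.79 1320 [274.1 167.6]
top light_panel 0.78 706 [332.1 177.9]Traceback (most recent call last):
  File "<stdin>", line 9, in <module>
  File "fit.py", line 21, in fit
    best=min((minimize(cost,p0+np.array([0,0,d]),method='Nelder-Mead',options=dict(initial_simplex=p0+np.array([0,0,d])+np.array([[0,0,0],[8,0,0],[0,8,0],[0,0,.15]]),maxiter=90)) for d in((-.2,.2,0) if name in('light_panel','filter_unit') else (0,))),key=lambda r:r.fun)
  File "fit.py", line 21, in <genexpr>
    best=min((minimize(cost,p0+np.array([0,0,d]),method='Nelder-Mead',options=dict(initial_simplex=p0+np.array([0,0,d])+np.array([[0,0,0],[8,0,0],[0,8,0],[0,0,.15]]),maxiter=90)) for d in((-.2,.2,0) if name in('light_panel','filter_unit') else (0,))),key=lambda r:r.fun)
              ~~~~~~~~^^^^^^^^^^^^^^^^^^^^^^^^^^^^^^^^^^^^^^^^^^^^^^^^^^^^^^^^^^^^^^^^^^^^^^^^^^^^^^^^^^^^^^^^^^^^^^^^^^^^^^^^^^^^^^^^^^^^^^^^^^^^^^^^^^^^^^^^^^^^^^^^^^^^^^^^^^^^
    res = _minimize_neldermead(fun, x0, args, callback, bounds=bounds,
                               **options)
    fsim[j] = func(sim[j])
              ~~~~^^^^^^^^
    fx = function(np.copy(x), *(wrapper_args + args))
  File "fit.py", line 19, in cost
    r=render(c,parts,p,z);t+=np.abs(r-m).sum()/m.sum()
  File "fit.py", line 12, in render
    q=np.array([proj(c,R@v+[p[0],p[1],z]) for v in P]);cv2.fillConvexPoly(im,cv2.convexHull(np.round((q+.5)*S).astype(np.int32)),1)
                ~~~~^^^^^^^^^^^^^^^^^^^^^
  File "h.py", line 9, in proj
    k=vision.get_calibration(c);p=np.array(k['R'])@np.array(X)+np.array(k['t']);return np.array([k['fx']*p[0]/p[2]+k['cx'],k['fy']*p[1]/p[2]+k['cy']])
ValueError: time passes only in moves, steps and waits
```

```bash
python3 - <<'E'
s=open('h.py').read().replace("k=vision.get_calibration(c)","k=cal(c)").replace("def snap","from functools import cache\n@cache\ndef cal(c): return vision.get_calibration(c)\ndef snap",1)
open('h.py','w').write(s)
E
cat > run.py <<'E'
from fit import *
for n,p0,near in(('light_panel',[615,-315,-.6],[615,-315,75]),('filter_unit',[549,-41,.17],[549,-41,80]),('pin_cup',[399,199,0],[399,199,40]),('lock_pin',[474,-54,0],[474,-54,150])):
    ms={c:mask(c,n,near) for c in('side','top')}
    ms={c:m for c,m in ms.items() if m is not None}
    z=51 if n=='lock_pin' else 0
    if ms:
        print(n,*fit(n,ms,np.array(p0),z))
        for c in ms: print('  ',c,*fit(n,{c:ms[c]},np.array(p0),z))
print(ctrl.state()['t'])
t=cv2.imread('pics/t0.png')[140:260,150:360];cv2.imwrite('pics/t0c.png',cv2.resize(t,None,fx=3.5,fy=3.5,interpolation=cv2.INTER_CUBIC))
E
python3 run.py
```

```text
side light_panel 0.79 1320 [274.1 167.6]
top light_panel 0.78 706 [332.1 177.9]
light_panel [ 619.32773531 -317.63022837   -0.66714476] 0.1992032527923584
   side [ 6.19878242e+02 -3.18432618e+02 -6.09842380e-01] 0.09725378453731537
   top [ 619.17102216 -317.68095671   -0.66363139] 0.09056302905082703
side filter_unit 0.65 3168 [241.7 218.2]
top filter_unit 0.67 1992 [246.5 196.5]
filter_unit [ 5.53993978e+02 -4.31991748e+01  1.62792474e-01] 0.19016334414482117
   side [ 5.50342820e+02 -4.13568309e+01  7.33997321e-02] 0.09278330206871033
   top [ 5.54983136e+02 -4.42124169e+01  1.71186541e-01] 0.08339608460664749
side pin_cup 0.78 655 [231.6 296.4]
top pin_cup 0.64 195 [171.9 244.2]
pin_cup [4.04242934e+02 1.96891775e+02 5.72937990e-02] 0.24983851611614227
   side [4.01763821e+02 2.00825295e+02 4.94802081e-02] 0.0652671754360199
   top [4.04021842e+02 1.94960486e+02 6.36986338e-02] 0.08557692170143127
side lock_pin 0.52 158 [265.6 194.8]
top lock_pin 0.47 49 [249.6 218.5]
lock_pin [ 4.80040387e+02 -5.50841862e+01 -2.57543135e-03] 0.22143825888633728
   side [ 4.80179653e+02 -5.52485247e+01 -3.85306397e-02] 0.0826740488409996
   top [ 4.79724212e+02 -5.50737915e+01 -7.59544560e-03] 0.1301020383834839
1.5
```

View pics/t0c.png

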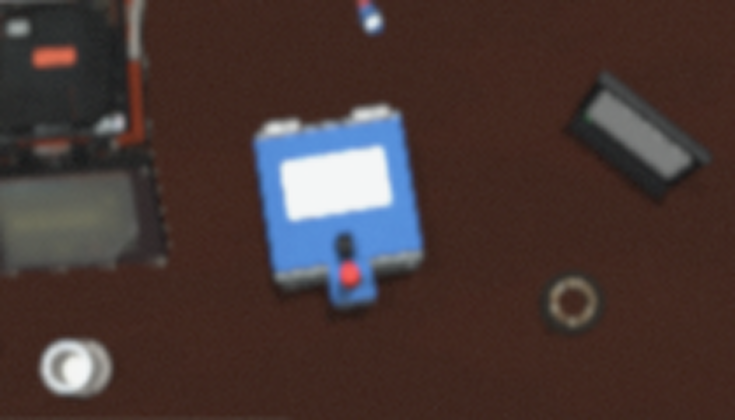

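Request:
apply_moves --deltas '[1,17,37,0,0,0,-0.012,1,17,37,0,0,0,-0.012,1,17,37,0,0,0,-0.012,1,17,37,0,0,0,-0.012,1,17,37,0,0,0,-0.012]' --grip_force 25

```text
t: 1.92
tool_pos: [305.9, -424.8, 243.8]
tool_rot: [0.99, 0.142, 0.0, 0.0]
wrist_force: [0.6, 0.1, -0.9]
grip_width: 1.004
grasp_force: 0.0
```

Request:
apply_moves --deltas '[1,17,37,0,0,0,-0.012,1,17,37,0,0,0,-0.012,1,17,37,0,0,0,-0.012,1,17,37,0,0,0,-0.012,1,17,37,0,0,0,-0.012]'

```text
t: 2.33
tool_pos: [390.9, -239.7, 244.1]
tool_rot: [0.994, 0.112, 0.0, 0.0]
wrist_force: [1.1, -0.1, 0.2]
grip_width: 1.001
grasp_force: 0.0
```

Request:
apply_moves --deltas '[0.7,17,37,0,0,0,-0.012,0.7,17,37,0,0,0,-0.012,0.7,17,37,0,0,0,-0.012,0.7,17,37,0,0,0,-0.012,0.7,17,37,0,0,0,-0.012]'

```text
t: 2.75
tool_pos: [476.0, -54.6, 244.1]
tool_rot: [0.997, 0.082, 0.0, 0.0]
wrist_force: [1.0, 0.1, 0.1]
grip_width: 0.715
grasp_force: 0.0
```

Request:
apply_moves --deltas '[0.7,0,0,-28,0,0,0,0.7,0,0,-28,0,0,0,0.7,0,0,-28,0,0,0,0.1,0,0,0,0,0,0,0.1,0,0,0,0,0,0]'

```text
t: 3.17
tool_pos: [474.7, -56.4, 159.1]
tool_rot: [0.997, 0.083, -0.001, -0.0]
wrist_force: [-0.3, -0.9, 0.5]
grip_width: 0.601
grasp_force: 0.0
```

Request:
apply_moves --deltas '[0.1,0,0,0,0,0,0,0.1,0,0,0,0,0,0,0.1,0,0,0,0,0,0]'

```text
t: 3.42
tool_pos: [476.4, -56.8, 161.3]
tool_rot: [0.997, 0.083, 0.002, 0.0]
wrist_force: [0.2, -0.3, -0.7]
grip_width: 0.395
grasp_force: 0.0
```

Run:
```python
from h import *
a=snap('side','s1');u=np.round(proj('side',[477,-55,140])).astype(int);print(u)
x,y=max(u[0]-75,0),u[1]-70
b=snap('top','t1');v=np.round(proj('top',[477,-55,140])).astype(int);print(v)
A=cv2.resize(a[y:y+120,x:x+150],None,fx=4,fy=4,interpolation=2);cv2.imwrite('pics/s1c.png',A[:,:,::-1])
print(ctrl.state()['grip_width'],ctrl.state()['grasp_force'],x,y)
```

```text
[266 197]
[249 219]
0.30661722587169904 0.0 191 127
```

View pics/s1c.png

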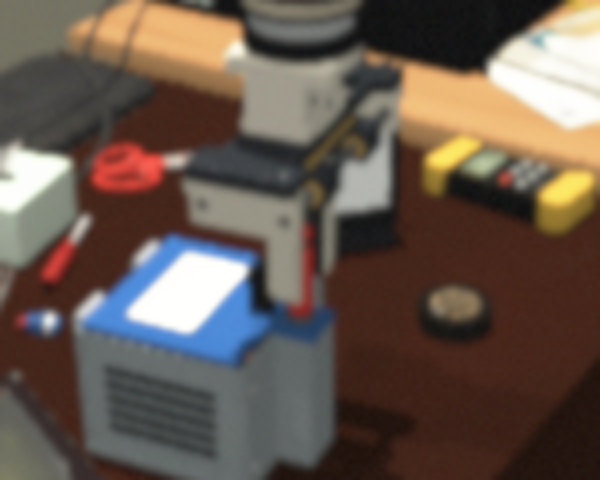

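Request:
apply_moves --deltas '[0.1,0,0,0,0,0,0,0.1,0,0,0,0,0,0,0.1,0,0,0,0,0,0,0.1,0,0,0,0,0,0]'

```text
t: 3.85
tool_pos: [475.5, -56.3, 160.1]
tool_rot: [0.997, 0.083, 0.0, -0.0]
wrist_force: [-0.7, 0.8, 2.2]
grip_width: 0.168
grasp_force: 25.0
```

Request:
apply_moves --deltas '[0.1,0,0,8,0,0,0,0.1,0,0,14,0,0,0,0.1,0,0,16,0,0,0,0.1,0,0,16,0,0,0,0.1,0,0,16,0,0,0]'

```text
t: 4.27
tool_pos: [475.0, -56.6, 230.5]
tool_rot: [0.997, 0.083, -0.0, 0.0]
wrist_force: [0.3, 0.5, -0.1]
grip_width: 0.164
grasp_force: 25.0
```

Request:
apply_moves --deltas '[0.1,0,0,16,0,0,0,0.1,0,0,10,0,0,0,0.1,0,0,0,0,0,0]'

```text
t: 4.52
tool_pos: [476.5, -56.8, 258.0]
tool_rot: [0.997, 0.083, 0.002, 0.001]
wrist_force: [0.7, -0.5, 0.0]
grip_width: 0.163
grasp_force: 25.0
```

```bash
cat > pin.py <<'E'
from fit import *
s=ctrl.state();p=np.array(s['tool_pos']);snap('side','s2');snap('top','t2')
m=mask('side','lock_pin',p-[0,0,40])
ms=vision.masks_of('side','pin_cup');look('side',['lock_pin','pin_cup','flap_lug','flap_hinge']);look('top',['lock_pin','pin_cup'])
if m is not None:
    ys,xs=np.nonzero(m);print('rows',ys.min(),ys.max(),'bottom',xs[ys==ys.max()].mean(),proj('side',p),[np.round(proj('side',p-[0,0,d]),1) for d in(100,110,120)])
print(p,s['grip_width'],s['t'])
a=cv2.imread('pics/s2.png');cv2.imwrite('pics/s2c.png',cv2.resize(a[90:240,180:380],None,fx=4,fy=4))
E
python3 pin.py
```

```text
side lock_pin 0.58 133 [265.6 177.6]
side landmark_of lock_pin [479. -54. 148.] 0.47
side landmark_of pin_cup [402. 196.  -3.] 0.76
side landmark_of pin_cup [419. 322.  -1.] 0.72
side landmark_of flap_lug [510. -52. 139.] 0.55
side landmark_of flap_lug [607. -32. 111.] 0.45
side landmark_of flap_hinge [609. -36. 110.] 0.63
top landmark_of pin_cup [400. 198.  -0.] 0.79
top landmark_of pin_cup [422. 324.  -1.] 0.74
rows 167 192 bottom 265.5 [266.45849255 156.0904659 ] [array([266.7, 190.6]), array([266.8, 193.8]), array([266.8, 197.1])]
[476.52771618 -56.78502208 257.96893014] 0.16295629767322403 4.5167
```

View pics/s2c.png

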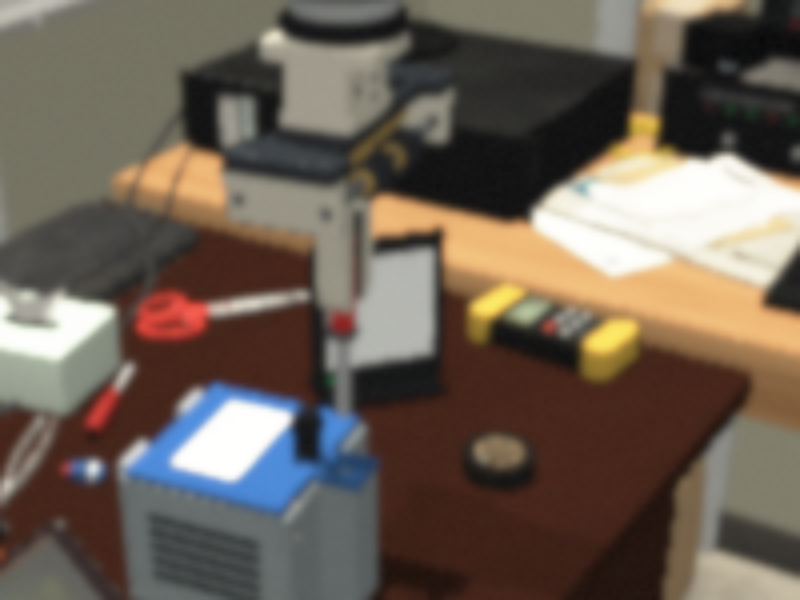

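Request:
apply_moves --deltas '[0.1,-11,36,0,0,0,0,0.1,-11,36,0,0,0,0,0.1,-11,36,0,0,0,0,0.1,-11,36,0,0,0,0,0.1,-11,36,0,0,0,0]'

```text
t: 5.43
tool_pos: [419.6, 125.0, 255.7]
tool_rot: [0.997, 0.083, 0.0, -0.0]
wrist_force: [1.1, 0.8, -0.2]
grip_width: 0.167
grasp_force: 25.0
```

Request:
apply_moves --deltas '[0.1,-11,37,0,0,0,0,0.1,-12,37,0,0,0,0,0.1,0,0,-28,0,0,0,0.1,0,0,-28,0,0,0,0.1,0,0,0,0,0,0]'

```text
t: 5.85
tool_pos: [394.2, 196.7, 196.0]
tool_rot: [0.996, 0.084, -0.004, 0.002]
wrist_force: [-0.2, -0.9, -0.9]
grip_width: 0.167
grasp_force: 25.0
```

Run:
```python
from fit import *
s=ctrl.state();p=np.array(s['tool_pos'])
snap('side','s3');snap('top','t3')
print(p,s['t'],s['grip_width']);print(proj('side',p),proj('side',p-[0,0,109]),proj('side',[401,198,75]),proj('top',[401,198,75]))
look('side',['pin_cup','lock_pin']);look('top',['pin_cup','lock_pin'])
a=cv2.imread('pics/s3.png')[200:350,150:310];cv2.imwrite('pics/s3c.png',cv2.resize(a,None,fx=4,fy=4))
```

```text
[394.20641406 196.65137091 195.95815512] 5.85 0.16668940997405596
[231.14468911 239.67873859] [234.12235238 279.99427797] [231.56161826 283.17694587] [168.5428227  244.78975623]
side landmark_of pin_cup [418. 324.   1.] 0.82
side landmark_of pin_cup [402. 199.   0.] 0.7
side landmark_of pin_cup [ 615. -315.   -1.] 0.42
side landmark_of lock_pin [ 464. -260.   -4.] 0.71
side landmark_of lock_pin [400. 198.  87.] 0.63
top landmark_of pin_cup [399. 199.  -0.] 0.59
```

View pics/s3c.png

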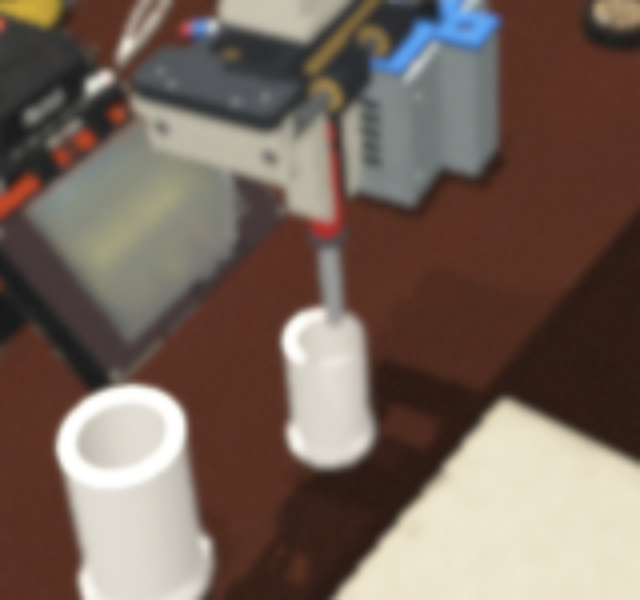

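Request:
apply_moves --deltas '[0.1,2,2,0,0,0,0,0.1,0,0,0,0,0,0,0.1,0,0,-20,0,0,0,0.1,0,0,-20,0,0,0,0.1,0,0,-20,0,0,0]'

```text
t: 6.57
tool_pos: [400.1, 199.8, 139.7]
tool_rot: [0.997, 0.083, 0.001, -0.001]
wrist_force: [-0.4, 0.3, -0.8]
grip_width: 0.165
grasp_force: 25.0
```

Request:
apply_moves --deltas '[0.1,0,0,-20,0,0,0,0.1,0,0,0,0,0,0,0.1,0,0,0,0,0,0]'

```text
t: 6.82
tool_pos: [399.2, 199.4, 119.5]
tool_rot: [0.997, 0.083, -0.001, 0.0]
wrist_force: [0.2, -0.6, -1.2]
grip_width: 0.165
grasp_force: 25.0
```

Inside without contact; lower slightly, then release and check.

Request:
apply_moves --deltas '[0.1,0,0,-3,0,0,0,0.1,0,0,0,0,0,0,0.45,0,0,0,0,0,0,0.45,0,0,0,0,0,0,0.45,0,0,0,0,0,0]'

```text
t: 7.23
tool_pos: [399.7, 199.7, 117.3]
tool_rot: [0.997, 0.083, 0.001, -0.0]
wrist_force: [0.4, -0.9, -0.5]
grip_width: 0.336
grasp_force: 0.0
```

Request:
apply_moves --deltas '[0.45,0,0,0,0,0,0,0.45,0,0,20,0,0,0,0.45,0,0,40,0,0,0,0.45,0,0,40,0,0,0,0.45,0,0,0,0,0,0]'

```text
t: 7.65
tool_pos: [403.0, 201.9, 223.1]
tool_rot: [0.997, 0.083, 0.007, -0.003]
wrist_force: [-0.2, 0.4, 0.1]
grip_width: 0.448
grasp_force: 0.0
```

Run:
```python
from fit import *
s=ctrl.state();p=np.array(s['tool_pos'])
snap('side','s4');snap('top','t4')
print(p,s['t'],s['grip_width'])
look('side',['pin_cup','lock_pin','filter_unit','flap_lug','flap_hinge']);look('top',['filter_unit','flap_lug','flap_hinge'])
a=cv2.imread('pics/s4.png')[150:330,150:330];cv2.imwrite('pics/s4c.png',cv2.resize(a,None,fx=3.3,fy=3.3))
```

```text
[403.03749461 201.87649308 223.06168587] 7.65 0.44795954372669217
side landmark_of pin_cup [400. 198.  -2.] 0.97
side landmark_of pin_cup [419. 325.   2.] 0.91
side landmark_of filter_unit [548. -40.   4.] 0.86
top landmark_of filter_unit [550. -42.   2.] 0.65
top landmark_of filter_unit [ 529. -474.   -1.] 0.31
top landmark_of flap_lug [503. -51. 141.] 0.83
top landmark_of flap_hinge [610. -31. 103.] 0.82
top landmark_of flap_hinge [ 468. -263.    1.] 0.58
```

View pics/s4c.png

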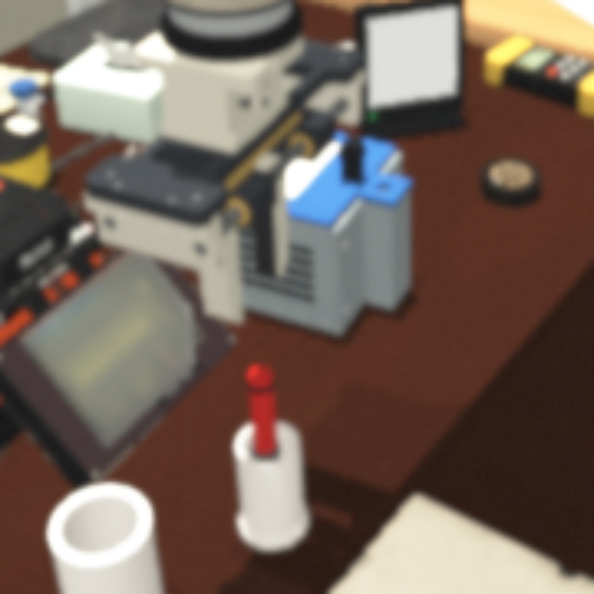

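Request:
apply_moves --deltas '[0.45,15,-36,0,0,0,0,0.45,15,-36,0,0,0,0,0.45,15,-36,0,0,0,0,0.45,15,-36,0,0,0,0,0.45,15,-36,0,0,0,0]'

```text
t: 8.57
tool_pos: [474.7, 17.8, 216.3]
tool_rot: [0.997, 0.083, -0.0, -0.0]
wrist_force: [1.3, 1.0, 0.9]
grip_width: 0.447
grasp_force: 0.0
```

Request:
apply_moves --deltas '[0.45,16,-36,0,0,0,0,0.45,15,-35,0,0,0,0,0.45,0,0,-20,0,0,0,0.45,0,0,-25,0,0,0,0.45,0,0,-28,0,0,0]'

```text
t: 8.98
tool_pos: [506.3, -52.7, 143.1]
tool_rot: [0.997, 0.082, 0.001, 0.0]
wrist_force: [0.8, 0.4, -0.3]
grip_width: 0.449
grasp_force: 0.0
```

Request:
apply_moves --deltas '[0.05,0,0,0,0,0,0,0.05,0,0,0,0,0,0,0.05,0,0,0,0,0,0,0.05,0,0,0,0,0,0,0.05,0,0,0,0,0,0]' --grip_force 12

```text
t: 9.4
tool_pos: [506.3, -50.1, 145.2]
tool_rot: [0.997, 0.083, 0.002, -0.001]
wrist_force: [0.6, -0.3, 1.5]
grip_width: 0.149
grasp_force: 12.0
```

Request:
apply_moves --deltas '[0.05,7.3,1.3,18.3,0,0,0,0.05,10.3,1.8,16.7,0,0,0,0.05,13,2.2,14.7,0,0,0,0.05,15.4,2.7,12.1,0,0,0,0.05,17.1,3,9.2,0,0,0]'

```text
t: 9.82
tool_pos: [567.1, -40.1, 216.0]
tool_rot: [0.997, 0.083, -0.001, -0.0]
wrist_force: [-1.6, 0.4, -4.8]
grip_width: 0.152
grasp_force: 12.0
```

Request:
apply_moves --deltas '[0.05,18.5,3.2,6.1,0,0,0,0.05,19.2,3.3,2.7,0,0,0,0.05,19.5,3.4,-0.8,0,0,0,0.05,19,3.3,-4.1,0,0,0,0.05,17.9,3.1,-7.5,0,0,0]'

```text
t: 10.23
tool_pos: [663.7, -24.2, 213.5]
tool_rot: [0.997, 0.083, 0.001, 0.0]
wrist_force: [-0.8, -0.4, 1.7]
grip_width: 0.154
grasp_force: 12.0
```

Run:
```python
from fit import *
s=ctrl.state();print(s['tool_pos'],s['wrist_force'],s['grip_width'],s['t'])
snap('side','s5');snap('top','t5')
look('side',['flap_lug','flap_hinge','filter_plate','filter_unit']);look('top',['flap_lug','flap_hinge','filter_plate'])
a=cv2.imread('pics/s5.png')[110:270,170:340];cv2.imwrite('pics/s5c.png',cv2.resize(a,None,fx=3.5,fy=3.5))
```

```text
[663.67384213 -24.1783902  213.50203731] [-0.7981527  -0.38055917  1.73545625] 0.1539119564960405 10.2333
side landmark_of flap_lug [660. -25. 209.] 0.96
side landmark_of flap_hinge [608. -33. 111.] 0.97
side landmark_of filter_unit [545. -42.   2.] 0.91
top landmark_of flap_hinge [612. -31. 106.] 0.57
top landmark_of filter_plate [401. 197.   0.] 0.57
```

View pics/s5c.png

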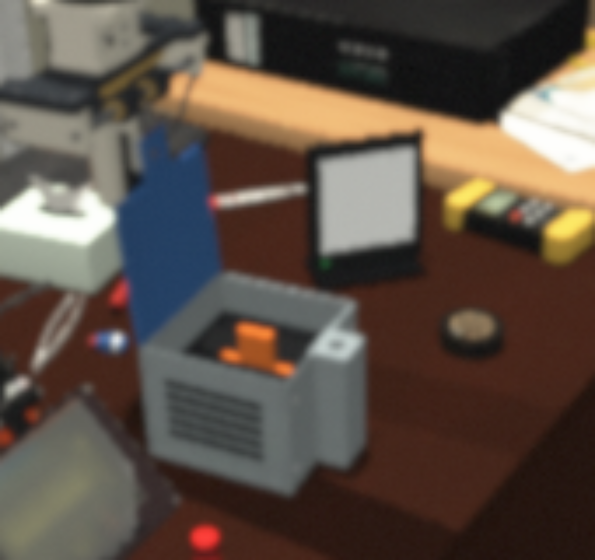

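Request:
apply_moves --deltas '[0.45,0,0,0,0,0,0,0.45,0,0,0,0,0,0,0.45,0,0,0,0,0,0,0.45,0,0,20,0,0,0,0.45,0,0,40,0,0,0]'

```text
t: 11.1
tool_pos: [657.8, -24.5, 264.6]
tool_rot: [0.997, 0.083, -0.009, -0.001]
wrist_force: [-0.1, -0.7, 0.2]
grip_width: 0.438
grasp_force: 0.0
```

Request:
apply_moves --deltas '[0.45,0,0,40,0,0,0,0.45,-5,35,0,0,0,0,0.45,-5,40,0,0,0,0,0.45,-5,40,0,0,0,0,0.45,-5,35,0,0,0,0]'

```text
t: 11.52
tool_pos: [640.6, 128.2, 310.1]
tool_rot: [0.997, 0.083, -0.002, -0.0]
wrist_force: [0.8, 0.8, 0.0]
grip_width: 0.448
grasp_force: 0.0
```

Run:
```python
from fit import *
s=ctrl.state();print(s['tool_pos'],s['wrist_force'],s['t'])
a=snap('side','s6');b=snap('top','t6')
look('side',['flap_lug','flap_hinge','filter_plate']);look('top',['flap_lug','flap_hinge','filter_plate'])
for c,im in(('side',a),('top',b)):
    u=proj(c,[548,-43,90]);h=cv2.cvtColor(im,cv2.COLOR_RGB2HSV)
    m=((h[...,0]>5)&(h[...,0]<22)&(h[...,1]>170)&(h[...,2]>110))
    yy,xx=np.mgrid[:384,:512];m&=(np.hypot(xx-u[0],yy-u[1])<16)
    p=np.argwhere(m)[:,::-1];print(c,u,len(p),p.min(0) if len(p) else '',p.max(0) if len(p) else '',p.mean(0))
    if len(p)>5: print(cv2.minAreaRect(p.astype(np.float32)))
    m2=mask(c,'filter_plate',[548,-43,90])
    if m2 is not None:
        P0=[box(-15,15,-5,5,57,88),box(-32,32,-4,4,57,58)]
        print(fit('filter_plate',{c:m2},np.array([548,-43,.17]),12,P0));print(fit('filter_plate',{c:m.astype(np.float32)},np.array([548,-43,.17]),12,P0))
k=np.vstack([cv2.resize(im[y-40:y+40,x-45:x+45],None,fx=3.5,fy=3.5) for im,(x,y) in((a,(242,208)),(b,(247,197)))]);cv2.imwrite('pics/k.png',k[:,:,::-1])
```

```text
[640.58729184 128.15109925 310.13671235] [0.76272344 0.79380258 0.03142323] 11.5167
side landmark_of flap_lug [660. -26. 206.] 0.61
side landmark_of flap_hinge [607. -30. 111.] 0.91
side landmark_of filter_plate [552. -39.   5.] 0.6
top landmark_of flap_lug [652. -25. 211.] 0.62
top landmark_of flap_hinge [607. -32. 103.] 0.79
top landmark_of flap_hinge [544. -47.  13.] 0.44
top landmark_of filter_plate [548. -46.  14.] 0.54
side [243.0154024  206.62009554] 148 [233 202] [252 216] [242.65540541 209.01351351]
((243.38238525390625, 208.47061157226562), (19.402849197387695, 11.399173736572266), 14.03624439239502)
side filter_plate 0.63 1279 [216.  174.9]
(array([576.87477972, -60.22230599,  -0.87826452]), np.float64(1.049843668937683))
(array([ 5.49292460e+02, -4.28999368e+01,  1.69856877e-01]), np.float64(0.15287162363529205))
top [246.07916294 197.70588323] 0   [nan nan]
top filter_plate 0.43 76 [246.6 198.6]
(array([ 5.48953875e+02, -4.36476337e+01,  1.88039480e-01]), np.float64(0.3215460479259491))
(array([ 5.48e+02, -4.30e+01,  1.70e-01]), np.float64(inf))<stdin>:9: RuntimeWarning: Mean of empty slice.
  ret = um.true_divide(
fit.py:19: RuntimeWarning: divide by zero encountered in scalar divide
  r=render(c,parts,p,z);t+=np.abs(r-m).sum()/m.sum()
  np.max(np.abs(fsim[0] - fsim[1:])) <= fatol):
```

View pics/k.png

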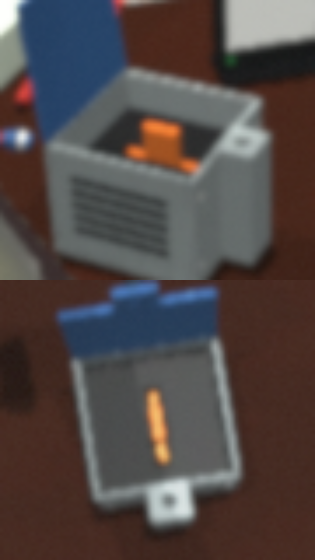

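Request:
apply_moves --deltas '[0.55,-18.5,-34.3,0,0,0,0,0.55,-18.5,-34.3,0,0,0,0,0.55,-18.5,-34.3,0,0,0,0,0.55,-18.5,-34.3,0,0,0,0,0.55,-18.5,-34.3,0,0,0,0]'

```text
t: 12.43
tool_pos: [548.8, -48.1, 311.2]
tool_rot: [0.997, 0.082, 0.0, 0.0]
wrist_force: [0.3, -0.5, 0.0]
grip_width: 0.55
grasp_force: 0.0
```

Request:
apply_moves --deltas '[0.55,0,0,-38,0,0,0,0.55,0,0,-38,0,0,0,0.55,0,0,-38,0,0,0,0.55,0,0,-20,0,0,0,0.55,0,0,0,0,0,0]'

```text
t: 12.85
tool_pos: [546.5, -46.6, 172.6]
tool_rot: [0.997, 0.082, -0.005, -0.001]
wrist_force: [-0.5, 0.4, -0.3]
grip_width: 0.546
grasp_force: 0.0
```

Request:
apply_moves --deltas '[0.55,1,3,0,0,0,0,0.55,0,0,-25,0,0,0,0.55,0,0,-25,0,0,0,0.55,0,0,-20,0,0,0,0.55,0,0,0,0,0,0]'

```text
t: 13.27
tool_pos: [550.4, -42.6, 105.9]
tool_rot: [0.997, 0.083, -0.001, -0.0]
wrist_force: [-0.8, 0.9, -0.0]
grip_width: 0.548
grasp_force: 0.0
```

Request:
apply_moves --deltas '[0.55,0,0,-6,0,0,0,0.05,0,0,0,0,0,0,0.05,0,0,0,0,0,0,0.05,0,0,0,0,0,0,0.05,0,0,0,0,0,0]' --grip_force 30

```text
t: 13.68
tool_pos: [551.8, -42.7, 102.3]
tool_rot: [0.997, 0.083, 0.001, 0.0]
wrist_force: [-0.0, -0.6, 0.2]
grip_width: 0.314
grasp_force: 0.0
```

Request:
apply_moves --deltas '[0.05,0,0,0,0,0,0,0.05,0,0,0,0,0,0,0.05,0,0,0,0,0,0,0.05,0,0,0,0,0,0]'

```text
t: 14.02
tool_pos: [551.1, -42.7, 101.3]
tool_rot: [0.997, 0.083, 0.0, 0.0]
wrist_force: [-0.4, -0.1, 1.8]
grip_width: 0.107
grasp_force: 30.0
```

Request:
apply_moves --deltas '[0.05,0,0,10,0,0,0,0.05,0,0,22,0,0,0,0.05,0,0,28,0,0,0,0.05,0,0,30,0,0,0,0.05,0,0,30,0,0,0]'

```text
t: 14.43
tool_pos: [550.5, -42.6, 222.6]
tool_rot: [0.997, 0.083, -0.0, -0.0]
wrist_force: [0.6, -0.3, -0.3]
grip_width: 0.103
grasp_force: 30.0
```

Request:
apply_moves --deltas '[0.05,1,-20,5,0,0,0.05,0.05,1,-30,0,0,0,0.1,0.05,1,-30,0,0,0,0.1,0.05,1,-30,0,0,0,0.1,0.05,1,-30,0,0,0,0.1]'

```text
t: 14.85
tool_pos: [555.7, -184.0, 226.8]
tool_rot: [0.952, 0.306, 0.0, 0.0]
wrist_force: [0.7, 0.3, -0.8]
grip_width: 0.106
grasp_force: 30.0
```

Request:
apply_moves --deltas '[0.05,0,-30,0,0,0,0.1,0.05,0,-30,0,0,0,0.1,0.05,0,-28,0,0,0,0.1,0.05,0,0,-28,0,0,0,0.05,0,0,-25,0,0,0]'

```text
t: 15.27
tool_pos: [555.9, -274.6, 173.7]
tool_rot: [0.898, 0.44, 0.001, 0.002]
wrist_force: [-0.1, 1.1, -2.4]
grip_width: 0.101
grasp_force: 30.0
```

Request:
apply_moves --deltas '[0.05,0,0,-20,0,0,0,0.05,0,0,-8,0,0,0,0.05,0,0,0,0,0,0,0.05,0,0,0,0,0,0]'

```text
t: 15.6
tool_pos: [556.4, -270.7, 145.7]
tool_rot: [0.897, 0.442, 0.0, 0.0]
wrist_force: [0.7, -0.6, -0.5]
grip_width: 0.107
grasp_force: 30.0
```

Run:
```python
from fit import *
s=ctrl.state();print(s['tool_pos'],s['tool_rot'],s['t'],s['grip_width'],s['grasp_force'],s['wrist_force'])
a=snap('side','s7');b=snap('top','t7')
for c in('side','top'): look(c,['plate_center','panel_window','filter_plate','lock_pin','flap_lug','tape','power_meter'])
cv2.imwrite('pics/s7c.png',cv2.resize(a[90:330,180:360],None,fx=2.5,fy=2.5)[:,:,::-1])
```

```text
[ 556.42206669 -270.67408471  145.72325487] [8.96928348e-01 4.42175822e-01 2.09091340e-04 1.93802591e-04] 15.6 0.10671741203426789 29.99945640563965 [ 0.7001154  -0.58414281 -0.5457951 ]
side landmark_of plate_center [ 553. -271.   86.] 0.81
side landmark_of plate_center [608. -36. 113.] 0.66
side landmark_of panel_window [ 608. -312.   83.] 0.92
side landmark_of filter_plate [ 552. -270.   55.] 0.61
side landmark_of flap_lug [657. -30. 207.] 0.72
side landmark_of tape [ 464. -259.   -2.] 0.8
side landmark_of power_meter [ 532. -486.   -2.] 0.58
top landmark_of panel_window [ 609. -305.   85.] 0.5
top landmark_of lock_pin [403. 198.   5.] 0.41
top landmark_of flap_lug [654. -28. 209.] 0.92
top landmark_of tape [ 467. -262.   -0.] 0.5
top landmark_of power_meter [551. -40.  -2.] 0.67
top landmark_of power_meter [ 529. -475.    1.] 0.55
```

View pics/s7c.png

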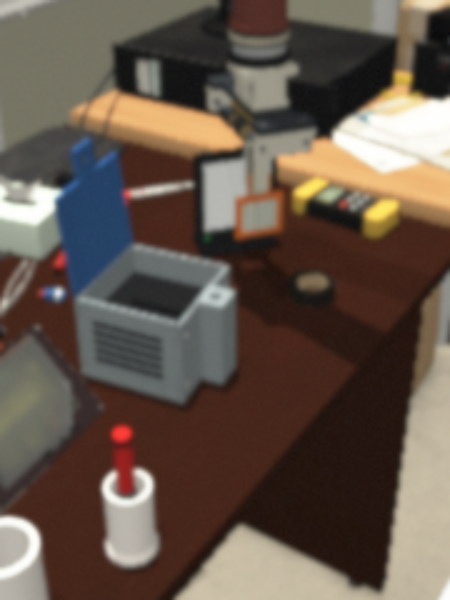

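```bash
python3 -c "
from rig import ctrl
print(ctrl.finish_job())"
```

```text
the job is handed in; nothing more can be done
None
```

The job is handed in at about 16 s of the 67 s allowed, with no verdict shown yet. The pin stands released in the smaller cup and the flap is open at about 1.75 rad. By the last camera check the plate is held about 68 mm in front of the window, within about 2 mm of its centre, parallel to it and touching nothing else. The tape roll and power meter were not moved.

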